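Measure a found keepsake box in a thumbwheel gauge

TASK

Measure the little blue keepsake box: stand it upright on the gauge's bed between the two steel jaws, its short way across them, and let go; then roll the recessed thumbwheel with a fingertip, top of the rim towards the jaws, until the sliding jaw has closed snugly on the box and the wheel comes up firm. Press the wheel lightly (never over 20 N), squeeze the box gently (never over 25 N), move the jaw only by the wheel, never by pushing on it, and leave the tape roll, the tumbler and the clipboard alone.

Things in the scene. Friction and masses are not known exactly. Their poses are not given: they have to be found in the camera images.
- gauge: Bench gauge, fixed to the table: green base 220 (x) x 90 (y) x 12 mm, so its bed is 12 mm above the origin (centre of the underside). The jaws travel along its x. Fixed steel jaw at the -x end, inner face at x = -80 mm; jaws are 12 mm thick, 30 mm wide (y), 24 mm high above the bed. Black housing at the +x end: x = 32 to 92 mm, 50 mm wide, top 38 mm above the origin.
- jaw (a joint): How far the sliding jaw has closed from its fully open place, in m. The gap between the jaws is 54 mm minus this value; it starts somewhere between 0 and 12 mm and grows as the jaw closes towards -x of the gauge. It reaches 24 mm when the jaw is closed on the 30 mm box.
- jaw_face (a point): The sliding steel jaw. Origin: middle of the lower edge of its inner face (which looks to -x of the gauge), at bed height; axes as the gauge's.
- wheel: Thumbwheel, aluminium with dark knurls, 40 mm diameter, 10 mm wide. Origin on its axle (along gauge y), 26 mm above the gauge's origin at gauge x = 62 mm, y = 0; its axes turn with it. The axle is rigid, so force builds up within tenths of a mm. Worn, it runs out of true: the rim's top is up to 1.5 mm above or below nominal, changing as it turns; press by feel, and follow it.
- wheel_spot (a point): Nominal top of the thumbwheel's rim (gauge x = 62 mm, y = 0, z = 46 mm), 8 mm (truly 6.5 to 9.5) above the housing; fixed to the gauge, axes as the gauge's. Only this part of the rim shows, in a slot 42 (x) x 14 mm (y). Rolling the rim's top towards the gauge's -x closes the jaw: 20 mm of rim travel moves it 10 mm. Drag at the rim about 1.5 N; it stays where it is left.
- keepsake_center (a point): Centre (half-way up) of the loose keepsake box: rigid, blue enamel with brass bands and a red panel on top, 30 (x) x 50 (y) x 36 mm (z), about 0.16 kg. It starts upright on the table; the 30 mm is to be measured.
- tape: Bystander: loose roll of brown tape lying flat, 72 mm diameter, 24 mm high. Origin: centre of its underside.
- tumbler: Bystander: loose green glass tumbler, 62 mm diameter, 70 mm high, standing. Origin: centre of its underside.
- clipboard: Bystander: black clipboard with papers, clip and pen, 160 (x) x 230 mm (y), about 20 mm high, lying flat. Origin: centre of its underside.
Not all that is in view belongs to the job. What is shaped like the part that bears keepsake_center but purple or turquoise is not meant. What is meant by the gauge is not orange, and is the larger of those in its own colour.

How it is judged:
By the outcome, as a careful person would: the job done as asked, in the order asked, and still so for the second after the job is handed in, with the robot touching nothing.
It also fails if it takes over 64 s, if anything falls off the work surface, if the arm or the gripper's body presses on something with over 40 N, if the wrist force passes 120 N, or if a joint passes its speed limit or range.

ROBOT

A 7-joint arm with a two-finger parallel gripper is mounted at the origin on the work surface. World frame = base frame: x ahead of the robot, y to its left, z up, the work surface at z = 0. Lengths are in mm, angles in degrees, forces in N, time in s.
With the tool pointing down it reaches from about 425 to 875 mm from the base axis. Payload 8.4 kg.
Tool frame: the origin (TCP) lies midway between the tips of the shut fingers; the grasp point (between the pads) lies 19 mm behind it; z points along the fingers, y is the direction in which the jaws open and shut (so a half turn about z gives the same grasp; the last joint's range is limited). The gripper opens to 87 mm and grips with 3 to 60 N. Pads are 19 mm wide; open, the fingers measure 117 mm over their backs; the gripper's body (75 mm by 190 mm) begins 51 mm behind the grasp point.
Start: joints at [60.206, 19.091, 2.286, 83.961, -0.768, 76.965, -3.352], TCP at [265.494, -593.276, 222.546] pointing down, gripper open.
Joint ranges: [-147.57, 147.57], [-21.85, 119.76], [-74.77, 79.35], [14.55, 137.4], [-85.83, 265.84], [4.83, 119.75], [-152.11, 152.11]. Speed limits (degrees/s): [127.2, 127.2, 159.86, 159.86, 180, 180, 180].

INTERFACE

Orientations are given as a 3x3 rotation matrix whose columns are the frame's x, y, z axes.
In Python, from bench import manip gives the robot as it stands.
- The arm moves only by the tool jog_arm, never from a script. Its argument "commands" is text: rows parted by semicolons, each of 5 numbers parted by spaces: the shift along the tool's x, y, z in mm, then the turn about the tool's z in degrees, then the closure, from -1 (fully open) to 1 (shut). A call has 1 to 8 rows; each row shifts and turns the commanded pose from where the row before left it, along the tool's axes as they then stand; what a row does not reach is not made up. A row lasts 1/12 s, in which the tool goes at most 41.7 mm and 7.16 degrees, less where a joint would pass 70% of its speed; a pose out of reach is approached as far as the arm can. A call with a gripper value outside its range is refused whole. The fingers move at their own pace and stop on an object; "force" is the grip in N (left out, the last holds). Time passes only in rows, so rows that do not move let the fingers close. It gives the time, the measured TCP pose, the force and the opening at its end, in the units of the state.
- manip.get_state(): the state, without advancing time (a new reading comes with each control period).
- manip.grab_frame(name): name is "side" or "top" or "wrist"; returns a dict with "pixels" (480x640x3 uint8, red, green, blue), "fx", "fy", "cx", "cy" (pixels), "dist_coeffs" ([k1, k2, p1, p2, k3] as OpenCV has them; the pictures are not rectified), "T" (4x4, takes a point from camera to world coordinates). Camera axes: x right, y up, looking along -z (the intrinsics and any distortion apply to the point x, -y, -z); pixel columns grow to the right and rows downward; lengths in mm; the calibration is good to about 2 mm. A picture is of the moment at which its call begins. There is no depth.
- manip.finish_job(): hands the job in, once; it reports no verdict.
The state is a dict: "clock": time; "joint_positions": joint angles; "joint_velocities": joint speeds; "effort": joint torques, N m; "tcp_pos": TCP position; "orientation": TCP orientation; "ft_force": force on the tool from outside, world axes, zero at the start; "moment": the same for the moment, N m; "opening": finger opening in mm.
Only numpy, scipy, OpenCV 4.12 (cv2) and the standard library are available. Lean on these libraries where they do the work, as an engineer would, in place of code of your own. Each camera call takes 0.05 s, during which the arm holds its last target. There are 200 camera calls.

## Working session

There is one attempt and no reset: what is moved stays moved. The work goes in short steps, Python scripts to look and compute and a tool call to move; the robot and the scene stay as the last step left them, time stands still between calls to the robot, and variables do not carry over. Pictures are saved under pics/ and viewed, about 8 in all and at most 12, crops included, and the job is handed in when it is done.

Besides the shell and the picture viewer there is one more tool, called after "Request:" as name(argument=value, ...) on one line, values as JSON. jog_arm: Moves the arm, as the interface text tells. Its arguments: {"type":"object","properties":{"commands":{"type":"string"},"force":{"type":"number"}},"required":["commands"]}

```bash
mkdir -p pics
cat > h.py <<'E'
import numpy as np, cv2, json
from bench import manip
def grab(n,f):
    d=manip.grab_frame(n); cv2.imwrite(f'pics/{f}.png',cv2.cvtColor(d['pixels'],cv2.COLOR_RGB2BGR))
    np.savez(f'pics/{f}.npz',**{k:np.array(v) for k,v in d.items()}); return d
def load(f): return np.load(f'pics/{f}.npz')
def K(d): return np.array([[d['fx'],0,d['cx']],[0,d['fy'],d['cy']],[0,0,1.]],float)
def ray(d,px):
    u=cv2.undistortPoints(np.array(px,float).reshape(-1,1,2),K(d),np.array(d['dist_coeffs'],float)).reshape(-1,2)
    T=np.array(d['T']); v=np.c_[u[:,0],-u[:,1],-np.ones(len(u))]@T[:3,:3].T
    return T[:3,3],v
def onz(d,px,z):
    o,v=ray(d,px); return o+v*((np.array(z)-o[2])/v[:,2])[:,None]
def proj(d,P):
    T=np.linalg.inv(np.array(d['T'])); c=np.atleast_2d(P)@T[:3,:3].T+T[:3,3]; c=c*[1,-1,-1]
    return cv2.projectPoints(c.reshape(-1,1,3),np.zeros(3),np.zeros(3),K(d),np.array(d['dist_coeffs'],float))[0].reshape(-1,2)
E
python3 - <<'E'
from h import *
for n in('top','side'):
    d=grab(n,n+'0'); print(n,d['fx'],d['dist_coeffs'],np.round(d['T'],3).tolist())
s=manip.get_state(); print(s['tcp_pos'],s['orientation'],s['opening'],s['clock'],s['ft_force'])
E
```

```text
top 586.1522307331271 [-0.11416311  0.          0.          0.          0.        ] [[-0.017, 0.982, -0.19, 254.382], [-0.999, -0.022, -0.023, -5.527], [-0.027, 0.189, 0.982, 1251.174], [0.0, 0.0, 0.0, 1.0]]
side 538.229295105857 [-0.08258778  0.          0.          0.          0.        ] [[-0.857, 0.293, -0.425, -4.807], [-0.516, -0.508, 0.69, 805.23], [-0.013, 0.81, 0.586, 712.693], [0.0, 0.0, 0.0, 1.0]]
[ 265.29250551 -592.92359676  221.7420778 ] [[ 9.12788086e-01  4.08432878e-01 -7.02580413e-04]
 [ 4.08433469e-01 -9.12787143e-01  1.31626265e-03]
 [-1.03701424e-04 -1.48842622e-03 -9.99998887e-01]] 86.88014457877877 0.1 [-0.43982279 -0.48043915 -0.24080789]
```

View pics/top0.png

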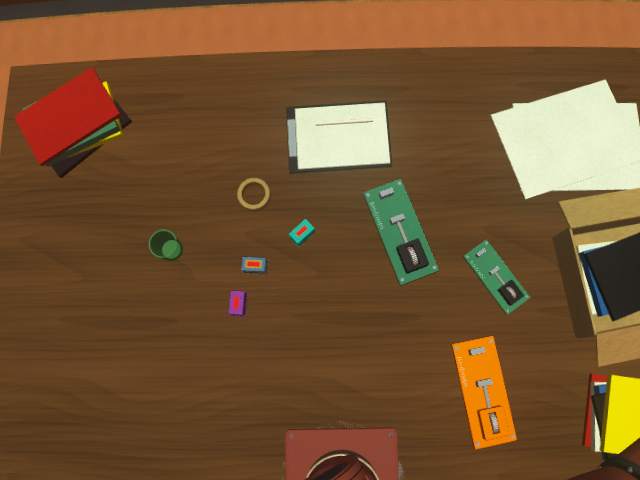

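View pics/side0.png

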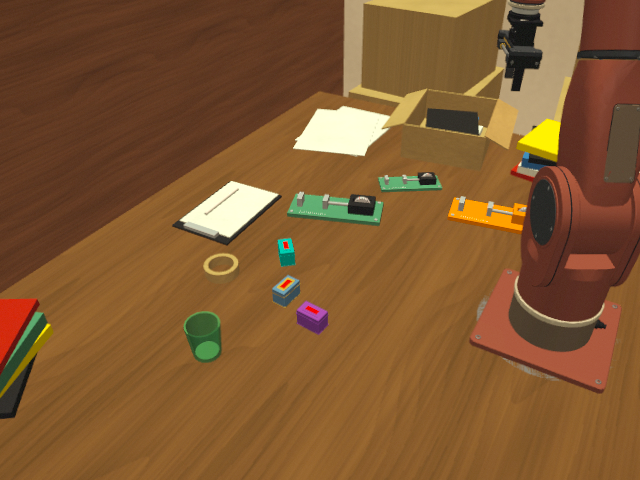

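In the top view there are three box-shaped things: blue/brass at (254,264), turquoise at (302,232) and purple at (237,303). There are three gauges: large green at (400,232), small green at (497,277) and orange at (485,392). I choose the blue box and the large green gauge, and will check both in one close crop.

Run:
```python
import cv2,numpy as np
a=cv2.imread('pics/top0.png')
A=cv2.resize(a[240:320,215:285],None,fx=5.6,fy=5.6,interpolation=2)[:448]
B=cv2.resize(a[172:292,355:445],None,fx=4.8,fy=4.8,interpolation=2)
h=max(A.shape[0],B.shape[0]);c=np.zeros((h,A.shape[1]+B.shape[1]+0,3),np.uint8)
c[:A.shape[0],:A.shape[1]]=A;c[:B.shape[0],A.shape[1]:]=B;print(A.shape,B.shape)
cv2.imwrite('pics/crop0.png',c[:600,:800]);print(c.shape)
```

```text
(448, 392, 3) (576, 432, 3)
(576, 824, 3)
```

View pics/crop0.png

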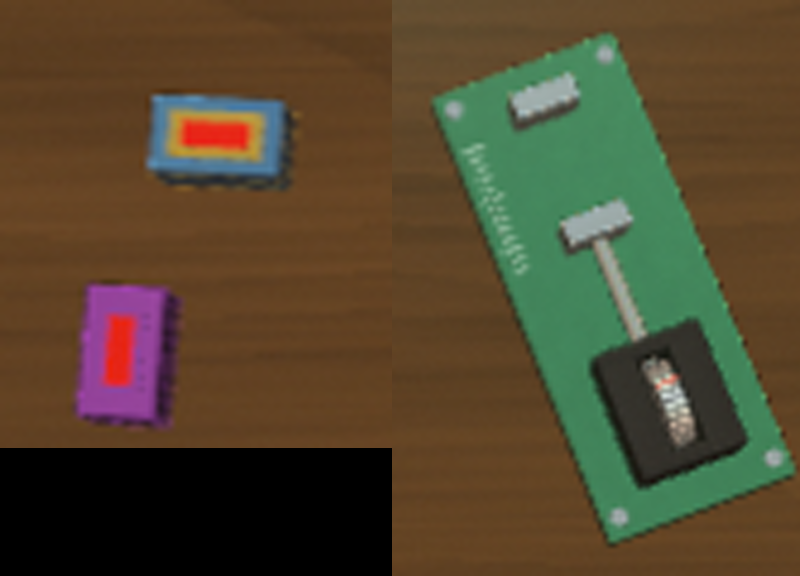

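The crop confirms the choice: blue box with brass band and red panel at about (254,264), large green gauge with its housing at the lower right end, +x pointing down the image.

```bash
cat >> h.py <<'E'
def fit(L,W):
    L=np.array(L,float);W=np.array(W)[:,:2];l=L-L.mean(0);w=W-W.mean(0)
    a=np.arctan2((l[:,0]*w[:,1]-l[:,1]*w[:,0]).sum(),(l*w).sum());R=np.array([[np.cos(a),-np.sin(a)],[np.sin(a),np.cos(a)]])
    t=W.mean(0)-R@L.mean(0);return np.degrees(a),t,R,np.abs(L@R.T+t-W).max()
E
python3 - <<'E'
from h import *
d=load('top0')
b=np.array([(153,95),(285,100),(279,177),(148,170)])/5.6+[215,240]-0.4
W=onz(d,b,36); print(W.round(1)); L=[(15,25),(15,-25),(-15,-25),(-15,25)]
print('box',fit(L,W))
g=(np.array([(435,100),(612,34),(794,470),(612,543)])-[392,0])/4.8+[355,172]-0.4
W=onz(d,g,12); print(W.round(1))
L=[(-110,-45),(-110,45),(110,45),(110,-45)]
a,t,R,e=fit(L,W); print('g',a,t,e)
L=[(-110,45),(-110,-45),(110,-45),(110,45)]
a,t,R,e=fit(L,W); print('g',a,t,e)
# sliding jaw top inner/outer corners z=36
j=(np.array([(560,222),(625,199),(632,222),(567,245)])-[392,0])/4.8+[355,172]-.4
P=onz(d,j,36)[:,:2]; print('jaw top local',((P-t)@R).round(1))
print(np.linalg.norm(W[0]-W[3]),np.linalg.norm(W[0]-W[1]))
E
```

```text
[[473.7 199.4  36. ]
 [470.7 149.1  36. ]
 [441.3 151.4  36. ]
 [445.  201.   36. ]]
box (np.float64(-3.821900614876413), array([457.68616584, 175.23169894]), array([[ 0.99777606,  0.06665529],
       [-0.06665529,  0.99777606]]), np.float64(0.6336009335977337))
[[ 615.   -63.1   12. ]
 [ 644.6 -145.4   12. ]
 [ 440.6 -217.8   12. ]
 [ 409.8 -135.4   12. ]]
g -160.42826509314955 [ 527.48481769 -140.43522066] 1.9583876485590324
g -160.65969058402808 [ 527.48481769 -140.43522066] 83.92723719428747
jaw top local [[-29.9 -15.7]
 [-29.5  15.3]
 [-18.6  14.2]
 [-19.1 -16.6]]
217.5659705280695 87.39335009114116
```

Request:
jog_arm(commands="30.9 -23.8 -3 0 -1;30.9 -23.8 -3 0 -1;30.9 -23.8 -3 0 -1;30.9 -23.8 -3 0 -1;30.9 -23.8 -3 0 -1;30.9 -23.8 -3 0 -1;30.9 -23.8 -3 0 -1;30.9 -23.8 -3 0 -1")

```text
clock: 0.77
tcp_pos: [413.7, -316.6, 246.5]
orientation: [[0.913, 0.408, -0.0], [0.408, -0.913, 0.0], [-0.0, -0.0, -1.0]]
ft_force: [1.4, -1.5, 0.3]
opening: 87.0
```

Request:
jog_arm(commands="30.9 -23.8 -3 0 -1;30.9 -23.8 -3 0 -1;21.2 -27 0 0 -1;21.2 -27 0 0 -1;21.2 -27 0 0 -1;21.2 -27 0 0 -1;21.2 -27 0 0 -1;21.2 -27 0 0 -1")

```text
clock: 1.43
tcp_pos: [500.1, -48.3, 252.4]
orientation: [[0.913, 0.408, -0.0], [0.408, -0.913, -0.0], [-0.0, -0.0, -1.0]]
ft_force: [1.1, -0.2, -0.4]
opening: 87.2
```

Request:
jog_arm(commands="7.5 -32 0 0 -1;7.5 -32 0 0 -1;7.5 -32 0 0 -1;7.5 -32 0 0 -1;7.5 -32 0 0 -1;7.5 -32 0 0 -1;7.5 -32 0 0 -1")

```text
clock: 2.02
tcp_pos: [455.9, 177.3, 252.4]
orientation: [[0.913, 0.408, -0.0], [0.408, -0.913, -0.0], [-0.0, 0.0, -1.0]]
ft_force: [0.8, 0.0, -0.2]
opening: 86.8
```

Request:
jog_arm(commands="0 0 15 7 -1;0 0 15 7 -1;0 0 15 7 -1;0 0 15 7 -1;0 0 0 0 -1;0 0 0 0 -1")

```text
clock: 2.52
tcp_pos: [456.1, 175.7, 192.2]
orientation: [[0.998, -0.064, -0.002], [-0.064, -0.998, -0.0], [-0.002, 0.0, -1.0]]
ft_force: [0.7, -0.1, 0.8]
opening: 86.9
```

Run:
```python
from h import *
d=grab('wrist','w1'); s=manip.get_state(); print(s['tcp_pos'],np.round(d['T'],3).tolist(),d['fx'])
# expected corners
a=np.radians(-3.8);R=np.array([[np.cos(a),-np.sin(a)],[np.sin(a),np.cos(a)]])
P=np.array([(15,25),(15,-25),(-15,-25),(-15,25)])@R.T+[457.7,175.2]
print(proj(d,np.c_[P,[36]*4]).round(1))
```

```text
[456.69917142 175.9952151  193.00176141] [[-0.063, 0.954, 0.294, 538.449], [-0.998, -0.06, -0.019, 169.909], [0.0, -0.294, 0.956, 353.296], [0.0, 0.0, 0.0, 1.0]] 428.5506172216025
[[277.4 196.1]
 [343.9 196.3]
 [342.9 234.4]
 [278.2 234.2]]
```

View pics/w1.png

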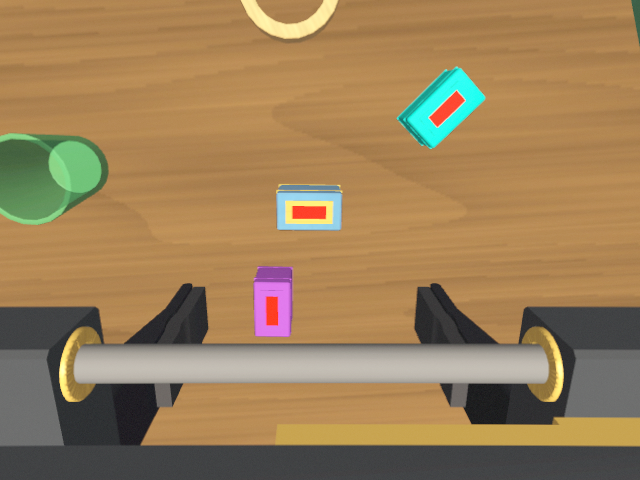

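The box's top face spans about (276,193)–(342,230), some 3 mm further in x than predicted. I'm averaging the two views: centre ≈ (459,176). Descending and gripping across the 50 mm.

Request:
jog_arm(commands="2.5 0 30 0 -1;0 0 35 0 -1;0 0 35 0 -1;0 0 35 0 -1;0 0 30 0 -1;0 0 15 0 -1;0 0 6 0 -1;0 0 0 0 -1", force=15)

```text
clock: 3.23
tcp_pos: [459.1, 175.7, 6.3]
orientation: [[0.998, -0.066, -0.001], [-0.066, -0.998, -0.0], [-0.001, 0.0, -1.0]]
ft_force: [0.1, -0.2, 0.7]
opening: 86.7
```

Request:
jog_arm(commands="0 0 0 0 1;0 0 0 0 1;0 0 0 0 1;0 0 0 0 1;0 0 0 0 1;0 0 0 0 1;0 0 0 0 1;0 0 0 0 1", force=15)

```text
clock: 3.9
tcp_pos: [459.4, 175.8, 6.9]
orientation: [[0.998, -0.068, 0.0], [-0.068, -0.998, 0.0], [0.0, -0.0, -1.0]]
ft_force: [-0.6, 0.1, 3.0]
opening: 50.1
```

Request:
jog_arm(commands="0 0 -15 0 1;0 0 -35 0 1;0 0 -35 0 1;0 0 -35 0 1;0 0 -30 0 1;15.5 32.2 0 0 1;15.5 32.2 0 0 1;15.5 32.2 0 0 1")

```text
clock: 4.57
tcp_pos: [499.4, 75.2, 157.2]
orientation: [[0.998, -0.066, 0.001], [-0.066, -0.998, -0.0], [0.001, 0.0, -1.0]]
ft_force: [0.4, -0.7, -1.8]
opening: 50.1
```

Request:
jog_arm(commands="15.5 32.2 0 0 1;15.5 32.2 0 0 1;15.5 32.2 0 0 1;15.5 32.2 0 0 1;15.5 32.2 0 0 1;15.5 32.2 0 0 1")

```text
clock: 5.07
tcp_pos: [578.7, -124.6, 156.1]
orientation: [[0.998, -0.068, -0.001], [-0.068, -0.998, -0.0], [-0.001, 0.0, -1.0]]
ft_force: [1.1, 0.4, -1.0]
opening: 49.8
```

Request:
jog_arm(commands="0 0 0 -6 1;0 0 0 -6 1;0 0 0 -6 1;0 0 0 -5.4 1;0 0 0 0 1;0 0 0 0 1")

```text
clock: 5.57
tcp_pos: [578.4, -122.9, 156.1]
orientation: [[0.944, 0.331, -0.001], [0.331, -0.944, 0.0], [-0.001, -0.001, -1.0]]
ft_force: [-0.3, 0.0, -2.2]
opening: 49.9
```

Run:
```python
from h import *
d=grab('wrist','w2'); s=manip.get_state(); print(s['clock'],s['tcp_pos'],s['orientation'],s['opening'],s['joint_positions'])
```

```text
5.6167 [ 578.45438459 -122.89377644  156.23876637] [[ 9.43744687e-01  3.30674480e-01 -5.95838372e-04]
 [ 3.30674664e-01 -9.43744780e-01  2.39937518e-04]
 [-4.82978139e-04 -4.23468411e-04 -9.99999794e-01]] 49.74400058489322 [ 30.82009767  17.17226101 -27.72588048  96.06224343   8.45529413
  68.8859249  -69.60411201]
```

View pics/w2.png

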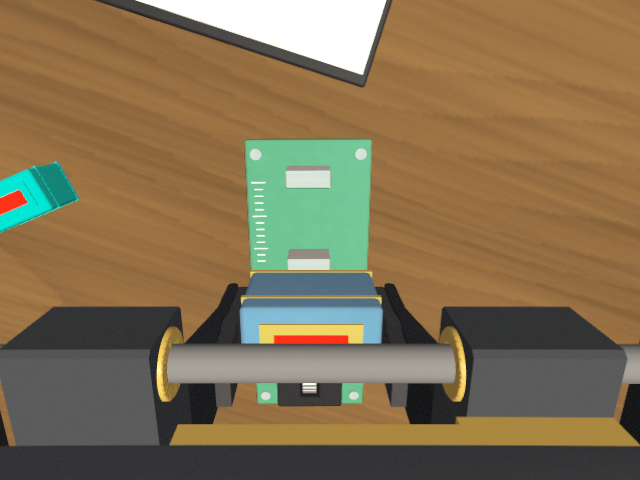

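Run:
```python
from h import *
d=load('w2')
W=onz(d,[(246,140),(371,140),(363,404),(257,404)],12); print(W.round(1))
# image left = world +y = gauge -y side
a,t,R,e=fit([(-110,-45),(-110,45),(110,45),(110,-45)],W); print('g',a,t,e)
l=lambda px,z:((onz(d,px,z)[:,:2]-t)@R).round(1).tolist()
print('fixed jaw top',l([(286,170),(330,170),(330,188),(286,188)],36))
print('slide jaw inner top edge',l([(288.5,259),(329,259)],36), 'bottom', l([(289,250),(328,250)],12))
tcp=np.array([578.45,-122.89])
print('tcp local',(tcp-t)@R)
zt=156.2-6.5+36
print('box top front edge',l([(243,298),(381,298)],zt),'bottom edge',l([(251,273),(371,273)],zt-36))
for aa,tt in ((-160.43,[527.5,-140.4]),):
    r=np.radians(aa);RR=np.array([[np.cos(r),-np.sin(r)],[np.sin(r),np.cos(r)]]);print('tcp local top-cal',(tcp-tt)@RR)
```

```text
[[ 619.1  -61.8   12. ]
 [ 648.  -144.    12. ]
 [ 442.7 -218.4   12. ]
 [ 413.  -133.9   12. ]]
g -160.42780850221686 [ 530.72501117 -139.52944278] 1.5364488652004695
fixed jaw top [[-91.9, -14.8], [-91.8, 14.1], [-79.8, 14.2], [-79.9, -15.0]]
slide jaw inner top edge [[-29.9, -14.3], [-29.8, 14.0]] bottom [[-28.3, -15.2], [-28.2, 14.2]]
tcp local [-50.54156482   0.30958104]
box top front edge [[-70.6, -21.3], [-70.4, 25.1]] bottom edge [[-65.1, -23.6], [-65.0, 26.8]]
tcp local top-cal [-53.8718888   0.5676243]
```

Gauge from the wrist: (530.7,−139.5), yaw −160.4. Jaw inner faces are at about −80 and −29.5, so the gap centre is −55 and the box sits about 3.5 mm short of it. Lowering.

Request:
jog_arm(commands="3.5 0 20 -0.3 1;0 0 30 0 1;0 0 30 0 1;0 0 30 0 1;0 0 15 0 1;0 0 6 0 1;0 0 0 0 1")

```text
clock: 6.2
tcp_pos: [581.0, -121.4, 24.1]
orientation: [[0.941, 0.337, -0.003], [0.337, -0.941, 0.001], [-0.002, -0.002, -1.0]]
ft_force: [0.3, 0.6, -0.9]
opening: 49.9
```

Request:
jog_arm(commands="0 0 2 0 1;0 0 2 0 1;0 0 1 0 1;0 0 0 0 1")

```text
clock: 6.53
tcp_pos: [582.5, -121.9, 21.3]
orientation: [[0.941, 0.339, 0.001], [0.339, -0.941, -0.0], [0.001, 0.001, -1.0]]
ft_force: [0.0, 0.4, -1.5]
opening: 49.8
```

Request:
jog_arm(commands="0 0 0.7 0 1;0 0 0 0 1;0 0 0.6 0 1;0 0 0 0 1")

```text
clock: 6.87
tcp_pos: [582.0, -121.7, 19.3]
orientation: [[0.941, 0.339, 0.0], [0.339, -0.941, -0.0], [0.0, 0.0, -1.0]]
ft_force: [-0.7, 0.4, -2.5]
opening: 49.9
```

Request:
jog_arm(commands="0 0 0.4 0 1;0 0 0 0 1")

```text
clock: 7.03
tcp_pos: [582.1, -121.7, 18.9]
orientation: [[0.941, 0.339, 0.0], [0.339, -0.941, 0.0], [0.0, 0.0, -1.0]]
ft_force: [0.1, -0.7, -1.1]
opening: 50.2
```

Request:
jog_arm(commands="0 0 0.4 0 1;0 0 0 0 1;0 0 0 0 1")

```text
clock: 7.28
tcp_pos: [582.0, -121.7, 18.9]
orientation: [[0.941, 0.339, 0.0], [0.339, -0.941, -0.0], [0.0, 0.0, -1.0]]
ft_force: [-3.0, 0.5, 5.7]
opening: 49.7
```

Request:
jog_arm(commands="0 0 0 0 -0.6;0 0 0 0 -0.6;0 0 0 0 -0.6;0 0 0 0 -0.6;0 0 0 0 -0.6;0 0 0 0 -0.6")

```text
clock: 7.78
tcp_pos: [582.0, -121.7, 18.4]
orientation: [[0.941, 0.339, -0.0], [0.339, -0.941, 0.0], [-0.0, -0.0, -1.0]]
ft_force: [-0.1, 0.3, 1.4]
opening: 69.3
```

Request:
jog_arm(commands="0 0 -20 0 -0.6;0 0 -30 0 -0.6;0 0 -35 0 -0.6;0 0 -35 0 -0.6;0 0 -30 0 -0.6;0 0 -15 0 -0.6;0 0 0 0 -0.6;0 0 0 0 -0.6")

```text
clock: 8.45
tcp_pos: [582.4, -121.8, 184.2]
orientation: [[0.941, 0.339, 0.002], [0.339, -0.941, -0.001], [0.001, 0.001, -1.0]]
ft_force: [0.7, 0.4, -0.6]
opening: 69.5
```

Run:
```python
from h import *
d=grab('wrist','w3'); s=manip.get_state(); print(s['clock'],s['tcp_pos'],s['opening'],s['ft_force'])
```

```text
8.5 [ 581.69710792 -121.74546521  182.87059129] 69.41981325440162 [ 0.00325987  0.4979755  -0.63309882]
```

View pics/w3.png

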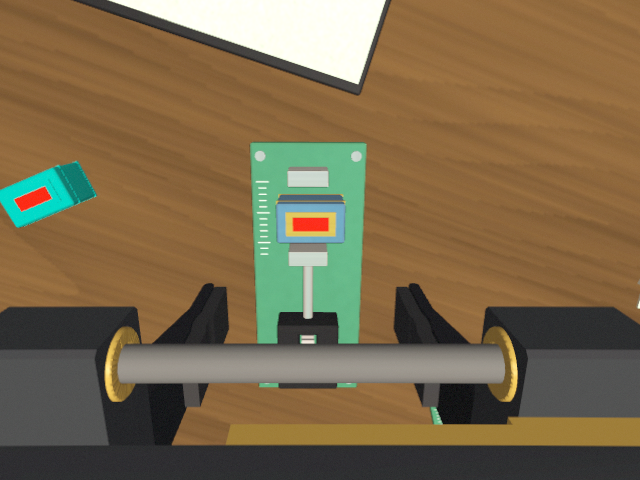

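The box stands between the jaws at (310,222), square and clear of both (fixed jaw (308,178), sliding jaw (308,255)). The wheel shows at (308,340).

Run:
```python
from h import *
d=load('w3')
W=onz(d,[(250.5,143),(367,143),(357,388),(259.5,388)],12)
a,t,R,e=fit([(-110,-45),(-110,45),(110,45),(110,-45)],W); print('g',a,t,e)
l=lambda px,z:((onz(d,px,z)[:,:2]-t)@R).round(1).tolist()
print('box top',l([(276,203),(345,203),(344,243),(276,243)],48)); print('jaw slide',l([(288,250),(327,250),(328,266)],36)); print('fixed',l([(288,187),(328,187)],36))
print('housing front',l([(278,314),(338,314)],38))
for tt in (t,np.array([529.9,-139.8])):
  w=R@[62,0]+tt; tcp=np.array([581.9,-121.75]); dl=w-tcp
  print('wheel',w,'tool dx,dy',dl@[.941,.339],dl@[.339,-.941])
```

```text
g -160.34224157512296 [ 530.78366795 -139.7554064 ] 0.8896336339338404
box top [[-70.5, -23.0], [-70.7, 25.9], [-40.9, 26.0], [-40.8, -23.6]]
jaw slide [[-31.3, -15.6], [-31.4, 14.2], [-18.4, 15.1]]
fixed [[-79.8, -15.0], [-79.9, 14.2]]
housing front [[21.6, -24.1], [21.5, 23.6]]
wheel [ 472.39710149 -160.61227233] tool dx,dy -116.2165378199213 -0.5520843332413489
wheel [ 471.51343354 -160.65686593] tool dx,dy -117.06318659388924 -0.8096851897586261
```

Request:
jog_arm(commands="-30 0 0 0 1;-35 -0.7 0 0 1;-35 0 0 0 1;-23.5 0 10 0 1;0 0 30 0 1;0 0 30 0 1;0 0 20 0 1;0 0 0 0 1", force=20)

```text
clock: 9.17
tcp_pos: [461.6, -161.9, 88.2]
orientation: [[0.941, 0.339, -0.008], [0.339, -0.941, 0.003], [-0.007, -0.006, -1.0]]
ft_force: [-0.4, -0.7, -0.1]
opening: 24.7
```

Request:
jog_arm(commands="0 0 20 0 1;0 0 12 0 1;0 0 6 0 1;0 0 3 0 1;0 0 0 0 1;0 0 0 0 1")

```text
clock: 9.67
tcp_pos: [465.9, -162.9, 53.0]
orientation: [[0.941, 0.339, 0.001], [0.339, -0.941, -0.0], [0.0, 0.0, -1.0]]
ft_force: [-0.6, 0.3, 0.9]
opening: 0.1
```

Run:
```python
from h import *
s=manip.get_state(); print(s['clock'],s['tcp_pos'],s['opening'],s['ft_force'])
d=grab('side','s1'); d=d['pixels'][170:240,270:400]; cv2.imwrite('pics/s1c.png',cv2.resize(d[:,:,::-1],None,fx=6,fy=6,interpolation=2))
```

```text
9.6667 [ 465.94332214 -162.90313809   53.03680439] 0.11508770030365935 [-0.60700145  0.28874913  0.92792462]
```

View pics/s1c.png

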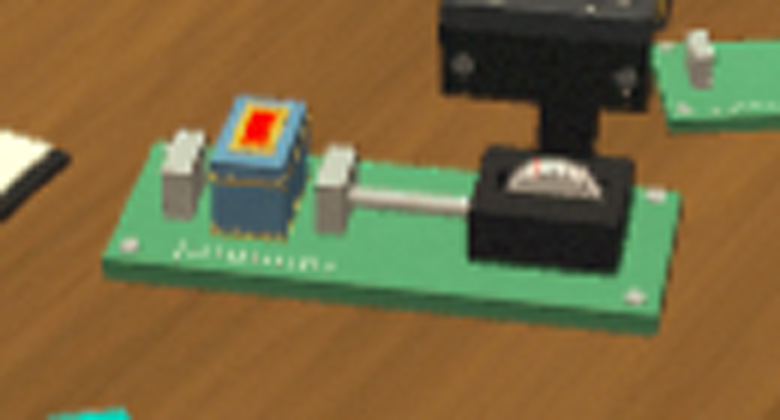

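Run:
```python
from h import *
d=load('s1')
a=np.radians(-160.4);R=np.array([[np.cos(a),-np.sin(a)],[np.sin(a),np.cos(a)]])
g=lambda t,P:np.array([[*(R@p[:2]+t),p[2]] for p in np.array(P,float)])
c=lambda p:((p-[270,170])*6).round(0).tolist()
print('tcp',c(proj(d,[[465.94,-162.9,53]])))
for t in([530.7,-139.7],[527.5,-140.4]):
  print(c(proj(d,g(t,[(62,0,46),(-110,-45,12),(110,-45,12),(-110,45,12),(110,45,12),(32,-25,38),(92,-25,38),(32,25,38),(92,25,38)]))))
```

```text
tcp [[560.0, 148.0]]
[[542.0, 162.0], [91.0, 253.0], [648.0, 310.0], [145.0, 136.0], [672.0, 187.0], [456.0, 205.0], [610.0, 221.0], [476.0, 139.0], [625.0, 153.0]]
[[551.0, 163.0], [99.0, 255.0], [656.0, 312.0], [152.0, 137.0], [680.0, 188.0], [464.0, 207.0], [619.0, 222.0], [484.0, 140.0], [634.0, 155.0]]
```

Request:
jog_arm(commands="0 0 2.5 0 1;0 0 2 0 1;0 0 0.5 0 1;0 0 0 0 1")

```text
clock: 10.05
tcp_pos: [465.5, -162.9, 47.4]
orientation: [[0.941, 0.339, -0.0], [0.339, -0.941, 0.0], [-0.0, -0.0, -1.0]]
ft_force: [0.2, -0.9, -0.2]
opening: 0.9
```

Request:
jog_arm(commands="0 0 0.3 0 1;0 0 0 0 1")

```text
clock: 10.22
tcp_pos: [465.6, -162.9, 47.2]
orientation: [[0.941, 0.339, 0.0], [0.339, -0.941, 0.0], [0.0, -0.0, -1.0]]
ft_force: [1.6, 0.1, -0.6]
opening: 0.3
```

Request:
jog_arm(commands="0 0 0.3 0 1;0 0 0 0 1")

```text
clock: 10.38
tcp_pos: [465.6, -162.9, 46.9]
orientation: [[0.941, 0.339, -0.0], [0.339, -0.941, 0.0], [0.0, -0.0, -1.0]]
ft_force: [0.1, 0.5, 0.3]
opening: 0.5
```

Request:
jog_arm(commands="0 0 0.3 0 1;0 0 0 0 1")

```text
clock: 10.55
tcp_pos: [465.5, -162.9, 46.5]
orientation: [[0.941, 0.339, -0.0], [0.339, -0.941, 0.0], [-0.0, -0.0, -1.0]]
ft_force: [0.8, 0.3, 0.2]
opening: 0.7
```

Request:
jog_arm(commands="0 0 0.25 0 1;0 0 0 0 1")

```text
clock: 10.72
tcp_pos: [465.6, -162.9, 46.3]
orientation: [[0.941, 0.339, 0.0], [0.339, -0.941, 0.0], [0.0, -0.0, -1.0]]
ft_force: [-0.5, -0.6, -0.5]
opening: 0.7
```

Request:
jog_arm(commands="0 0 0.25 0 1;0 0 0 0 1")

```text
clock: 10.88
tcp_pos: [465.5, -162.9, 46.0]
orientation: [[0.941, 0.339, -0.0], [0.339, -0.941, 0.0], [-0.0, -0.0, -1.0]]
ft_force: [-0.4, 0.4, -0.1]
opening: 0.4
```

Request:
jog_arm(commands="0 0 0.25 0 1;0 0 0 0 1")

```text
clock: 11.05
tcp_pos: [465.5, -162.9, 45.8]
orientation: [[0.941, 0.339, -0.0], [0.339, -0.941, 0.0], [-0.0, -0.0, -1.0]]
ft_force: [0.2, -0.5, -0.3]
opening: 0.6
```

Request:
jog_arm(commands="0 0 0.25 0 1;0 0 0 0 1")

```text
clock: 11.22
tcp_pos: [465.5, -162.9, 45.5]
orientation: [[0.941, 0.339, -0.0], [0.339, -0.941, 0.0], [-0.0, -0.0, -1.0]]
ft_force: [-0.7, -0.2, 0.2]
opening: 0.4
```

Request:
jog_arm(commands="0 0 0.25 0 1;0 0 0 0 1")

```text
clock: 11.38
tcp_pos: [465.6, -162.9, 45.4]
orientation: [[0.941, 0.339, -0.0], [0.339, -0.941, 0.0], [-0.0, -0.0, -1.0]]
ft_force: [0.2, -0.3, 0.9]
opening: 0.7
```

Request:
jog_arm(commands="0 0 0.2 0 1;0 0 0 0 1")

```text
clock: 11.55
tcp_pos: [465.6, -162.9, 45.3]
orientation: [[0.941, 0.339, 0.0], [0.339, -0.941, -0.0], [-0.0, 0.0, -1.0]]
ft_force: [-0.6, 1.4, 3.2]
opening: 0.4
```

Request:
jog_arm(commands="0 0 0.2 0 1;0 0 0 0 1")

```text
clock: 11.72
tcp_pos: [465.6, -162.9, 45.2]
orientation: [[0.941, 0.339, 0.0], [0.339, -0.941, -0.0], [0.0, 0.0, -1.0]]
ft_force: [-1.4, 1.3, 5.9]
opening: 0.5
```

Request:
jog_arm(commands="1 0 0.1 0 1;1 0 0 0 1;1 0 0 0 1")

```text
clock: 11.97
tcp_pos: [468.6, -161.9, 45.3]
orientation: [[0.941, 0.339, 0.0], [0.339, -0.941, -0.0], [0.0, 0.0, -1.0]]
ft_force: [-2.8, 0.9, 9.2]
opening: 0.3
```

Request:
jog_arm(commands="1 0 -0.05 0 1;1 0 -0.05 0 1;1 0 -0.05 0 1;1 0 0 0 1")

```text
clock: 12.3
tcp_pos: [472.4, -160.5, 45.6]
orientation: [[0.941, 0.339, 0.0], [0.339, -0.941, -0.0], [0.0, 0.0, -1.0]]
ft_force: [-3.2, 0.4, 9.9]
opening: 0.5
```

Request:
jog_arm(commands="1 0 -0.07 0 1;1 0 -0.07 0 1;1 0 -0.07 0 1;1 0 -0.07 0 1")

```text
clock: 12.63
tcp_pos: [476.1, -159.2, 45.8]
orientation: [[0.941, 0.339, 0.0], [0.339, -0.941, -0.0], [0.0, 0.0, -1.0]]
ft_force: [-2.5, 0.9, 9.0]
opening: 0.3
```

Request:
jog_arm(commands="1 0 -0.05 0 1;1 0 -0.05 0 1;1 0 -0.05 0 1;1 0 -0.05 0 1")

```text
clock: 12.97
tcp_pos: [480.0, -157.8, 45.9]
orientation: [[0.941, 0.339, 0.0], [0.339, -0.941, -0.0], [0.0, 0.0, -1.0]]
ft_force: [-1.5, 0.5, 6.2]
opening: 0.7
```

Request:
jog_arm(commands="0 0 -3 0 1;-8 0 0 0 1;-8 0 0 0 1;0 0 1.5 0 1;0 0 0.7 0 1;0 0 0 0 1")

```text
clock: 13.47
tcp_pos: [464.3, -163.6, 46.4]
orientation: [[0.941, 0.338, -0.0], [0.338, -0.941, -0.0], [-0.0, 0.0, -1.0]]
ft_force: [-2.0, -0.1, 4.1]
opening: 0.4
```

Request:
jog_arm(commands="0 0 0.3 0 1;0 0 0 0 1")

```text
clock: 13.63
tcp_pos: [464.8, -163.5, 46.4]
orientation: [[0.941, 0.339, 0.0], [0.339, -0.941, -0.0], [0.0, 0.0, -1.0]]
ft_force: [-2.8, 0.2, 6.9]
opening: 0.8
```

Request:
jog_arm(commands="0 0 0.2 0 1;0 0 0 0 1")

```text
clock: 13.8
tcp_pos: [464.9, -163.4, 46.3]
orientation: [[0.941, 0.339, 0.001], [0.339, -0.941, -0.0], [0.0, 0.001, -1.0]]
ft_force: [-2.9, 0.4, 8.4]
opening: 0.2
```

Request:
jog_arm(commands="1 0 -0.02 0 1;1 0 -0.05 0 1;1 0 -0.05 0 1;1 0 -0.05 0 1")

```text
clock: 14.13
tcp_pos: [468.7, -162.1, 46.6]
orientation: [[0.941, 0.339, 0.001], [0.339, -0.941, -0.001], [0.0, 0.001, -1.0]]
ft_force: [-3.7, 1.1, 9.7]
opening: 0.3
```

Request:
jog_arm(commands="1 0 -0.07 0 1;1 0 -0.07 0 1;1 0 -0.05 0 1;1 0 -0.05 0 1")

```text
clock: 14.47
tcp_pos: [472.5, -160.8, 46.9]
orientation: [[0.941, 0.339, 0.0], [0.339, -0.941, -0.001], [0.0, 0.001, -1.0]]
ft_force: [-3.1, 0.9, 10.3]
opening: 0.5
```

Request:
jog_arm(commands="1 0 -0.07 0 1;1 0 -0.06 0 1;1 0 -0.05 0 1;1 0 -0.05 0 1")

```text
clock: 14.8
tcp_pos: [476.3, -159.4, 47.1]
orientation: [[0.941, 0.339, 0.001], [0.339, -0.941, -0.001], [0.0, 0.001, -1.0]]
ft_force: [-2.5, 0.7, 10.4]
opening: 0.3
```

Run:
```python
from h import *
d=grab('side','s2'); d=d['pixels'][170:240,270:400]; cv2.imwrite('pics/s2c.png',cv2.resize(d[:,:,::-1],None,fx=6,fy=6,interpolation=2))
```

```text
(no output)
```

View pics/s2c.png

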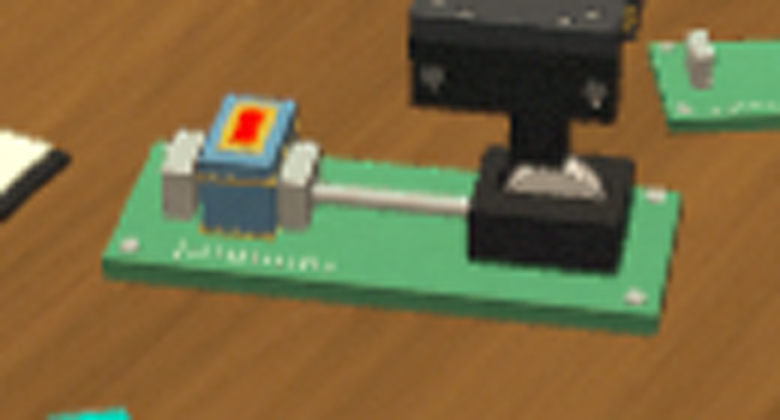

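The jaw has moved about 14 mm and is now touching the box at (300,180), pushing it along. Roughly 10 mm of rim is left.

Request:
jog_arm(commands="1 0 -0.06 0 1;1 0 -0.05 0 1;1 0 -0.04 0 1;1 0 -0.03 0 1")

```text
clock: 15.18
tcp_pos: [480.1, -158.0, 47.2]
orientation: [[0.941, 0.339, 0.001], [0.339, -0.941, -0.001], [0.001, 0.001, -1.0]]
ft_force: [-1.6, 0.7, 7.3]
opening: 0.7
```

Request:
jog_arm(commands="0 0 -3 0 1;-8 0 0 0 1;-8 0 0 0 1;0 0 1 0 1;0 0 0.5 0 1;0 0 0 0 1")

```text
clock: 15.68
tcp_pos: [464.3, -163.4, 47.9]
orientation: [[0.941, 0.338, -0.0], [0.338, -0.941, 0.0], [-0.0, -0.0, -1.0]]
ft_force: [0.1, -0.7, -0.3]
opening: 0.5
```

Request:
jog_arm(commands="0 0 0.2 0 1;0 0 0 0 1")

```text
clock: 15.85
tcp_pos: [464.8, -163.1, 47.8]
orientation: [[0.941, 0.339, 0.0], [0.339, -0.941, 0.0], [0.0, -0.0, -1.0]]
ft_force: [0.7, -1.3, -0.1]
opening: 0.7
```

Request:
jog_arm(commands="0 0 0.3 0 1;0 0 0 0 1")

```text
clock: 16.02
tcp_pos: [464.8, -163.1, 47.6]
orientation: [[0.941, 0.339, 0.0], [0.339, -0.941, 0.0], [0.0, -0.0, -1.0]]
ft_force: [-0.4, 0.8, 0.5]
opening: 0.3
```

Request:
jog_arm(commands="0 0 0.25 0 1;0 0 0 0 1")

```text
clock: 16.18
tcp_pos: [464.9, -163.1, 47.5]
orientation: [[0.941, 0.339, 0.0], [0.339, -0.941, 0.0], [0.0, 0.0, -1.0]]
ft_force: [-0.5, 1.6, 4.2]
opening: 0.4
```

Request:
jog_arm(commands="0 0 0.2 0 1;0 0 0 0 1")

```text
clock: 16.35
tcp_pos: [464.8, -163.1, 47.4]
orientation: [[0.941, 0.339, 0.0], [0.339, -0.941, -0.0], [0.0, 0.0, -1.0]]
ft_force: [-2.4, 1.2, 4.8]
opening: 0.4
```

Request:
jog_arm(commands="0.5 0 0.2 0 1;1 0 0 0 1;1 0 0 0 1;1 0 0 0 1")

```text
clock: 16.68
tcp_pos: [468.1, -162.0, 47.5]
orientation: [[0.941, 0.339, 0.0], [0.339, -0.941, -0.0], [0.0, 0.0, -1.0]]
ft_force: [-3.4, 1.7, 10.5]
opening: 0.6
```

Request:
jog_arm(commands="1 0 -0.05 0 1;1 0 -0.05 0 1;1 0 0 0 1")

```text
clock: 16.93
tcp_pos: [470.9, -161.0, 47.6]
orientation: [[0.941, 0.339, 0.0], [0.339, -0.941, -0.0], [0.0, 0.0, -1.0]]
ft_force: [-2.9, 1.4, 10.2]
opening: 0.0
```

Request:
jog_arm(commands="1 0 -0.03 0 1;1 0 -0.03 0 1")

```text
clock: 17.1
tcp_pos: [471.7, -160.7, 47.5]
orientation: [[0.941, 0.339, -0.002], [0.339, -0.941, -0.001], [-0.002, -0.0, -1.0]]
ft_force: [-10.4, -0.4, 14.7]
opening: 0.2
```

Request:
jog_arm(commands="0.7 0 -0.02 0 1;0.7 0 0 0 1")

```text
clock: 17.27
tcp_pos: [471.9, -160.6, 47.4]
orientation: [[0.941, 0.338, -0.004], [0.338, -0.941, -0.001], [-0.004, -0.001, -1.0]]
ft_force: [-12.8, -1.5, 17.5]
opening: 0.6
```

Firm: the tangential force jumped to about 12 N and the tip stopped moving. Backing off to unload, then lifting.

Request:
jog_arm(commands="-1 0 -0.3 0 1;-0.4 0 -0.5 0 1;0 0 -3 0 1;0 0 -20 0 1;0 0 -30 0 1;0 0 -30 0 1;0 0 -30 0 1;0 0 -10 0 1")

```text
clock: 17.93
tcp_pos: [474.6, -160.6, 175.3]
orientation: [[0.941, 0.339, 0.005], [0.339, -0.941, -0.002], [0.004, 0.004, -1.0]]
ft_force: [1.1, -1.1, -0.1]
opening: 0.3
```

Request:
jog_arm(commands="30 0 -20 0 1;30 0 -10 0 1;30 0 0 0 1;10 0 0 0 1;0 0 0 0 1;0 0 0 0 1")

```text
clock: 18.43
tcp_pos: [566.1, -126.3, 199.9]
orientation: [[0.941, 0.34, -0.002], [0.34, -0.941, 0.001], [-0.001, -0.001, -1.0]]
ft_force: [0.4, 0.1, -0.6]
opening: 0.2
```

Run:
```python
from h import *
d=grab('wrist','w4'); s=manip.get_state(); print(s['clock'],s['tcp_pos'],s['ft_force'])
e=grab('side','s3')['pixels'][170:240,270:400]
A=cv2.resize(d['pixels'][100:420,160:480],None,fx=1.2,fy=1.2); B=cv2.resize(e,None,fx=3.2,fy=3.2,interpolation=2)
c=np.zeros((384,800,3),np.uint8);c[:,:384]=A;c[:224,384:800]=B;cv2.imwrite('pics/fin.png',c[:,:,::-1])
```

```text
18.4833 [ 565.63624453 -126.88558585  200.0644527 ] [-0.54998136 -0.51886545  0.13527477]
```

View pics/fin.png

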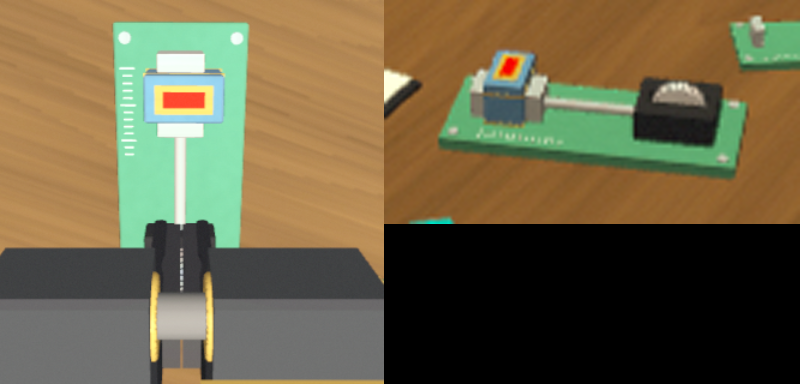

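The final view shows the box upright and square, sandwiched between both jaws with no visible gap, and the gripper clear of everything.

```bash
python3 -c "
from bench import manip
print(manip.finish_job())"
```

```text
the job is handed in; nothing more can be done
None
```

The blue keepsake box is measured and the job is handed in, at about 18.5 s of the 64 s allowed. I stood the box on the large green gauge's bed with its 30 mm across the jaws and let go. I then rolled the thumbwheel in three fingertip strokes until it came up firm.

- **Wheel force:** The press was about 4–10 N while rolling. It peaked at 17.5 N (limit 20 N) at the firm stop, the highest of my end-of-call readings.
- **Squeeze on the box:** I had no direct reading. From about 12 N along the rim at the firm stop, I estimate about 22 N at most (limit 25 N), so the margin was small. The gripper was set to 15 N while carrying the box.
- **Final check:** The last wrist and side pictures show the box upright and square, with no visible gap at either jaw and the gripper well clear. I did not measure the final gap in numbers.
- **Other objects:** The arm never came near the tape, tumbler or clipboard, and touched the jaw only through the wheel.
- **Disagreement:** The top and wrist cameras placed the gauge about 3 mm apart. I relied mainly on the wrist view, and the side view and the contact by feel agreed with it.

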